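Rack the cutter cases heavy end down

ROBOT

A 7-joint arm with a two-finger parallel gripper is mounted at the origin on the work surface. World frame = base frame: x ahead of the robot, y to its left, z up, the work surface at z = 0. Lengths are in m, angles in rad, forces in N, time in s.
With the tool pointing down it reaches from about 0.4 to 0.875 m from the base axis. Payload 19.3 kg.
Tool frame: the origin (TCP) lies midway between the tips of the shut fingers; the grasp point (between the pads) lies 19 mm behind it (bot.tcp_to_grasp is the distance from the TCP to the grasp point, in m); z points along the fingers, y is the direction in which the jaws open and shut (so a half turn about z gives the same grasp; the last joint's range is limited). The gripper opens to 85 mm and grips with 20 to 120 N. Pads are 22 mm wide; open, the fingers measure 114 mm over their backs; the gripper's body (76 mm by 85 mm) begins 54 mm behind the grasp point. The pads swing forward as they close: fully open they stand 13 mm farther back than shut.
Start: joints at [1.149, 0.521, -0.036, 1.599, 0.021, 1.021, -0.113], TCP at [0.215, -0.587, 0.231] pointing down, gripper open.
Joint ranges: [-2.91, 2.91], [-0.3, 2.13], [-1.5, 1.42], [0.17, 2.43], [-1.26, 4.41], [0.16, 1.93], [-2.52, 2.52]. Speed limits (rad/s): [1.89, 1.89, 2.39, 2.39, 3.01, 3.01, 3.01].

INTERFACE

Orientations are given as [roll, pitch, yaw] about the fixed x, y, z axes, in that order (R = Rz(yaw) Ry(pitch) Rx(roll)).
In Python, from workcell import bot gives the robot as it stands. The module is installed in compiled form; this text tells all that it offers.
- The arm moves only by the tool drive_tool, never from a script. Its argument "series" is a list of rows, each a list of 5 numbers: the opening in per cent of the stroke, from 0 (shut) to 100 (fully open), then the shift along the world's x, y, z in m, then the turn about the world's z in rad. A call has 1 to 12 rows; each row shifts and turns the pose as measured when the row begins; what a row does not reach is not made up. A row lasts 1/10 s, in which the tool goes at most 50 mm and 8.59 degrees, less where a joint would pass 70% of its speed; a pose out of reach is approached as far as the arm can. A call with a gripper value outside its range is refused whole. The fingers move at their own pace and stop on an object; "newtons" is the grip in N (left out, the last holds). Time passes only in rows, so rows that do not move let the fingers close. It gives the time, the measured TCP pose, the force and the opening at its end, in the units of the state.
- bot.observe(): the state, without advancing time (a new reading comes with each control period).
- bot.grab_frame(name): name is "scene" or "side" or "wrist"; returns the picture (420x560x3 uint8, red, green, blue); there is no depth.
- bot.camera_info(name): a dict with "fx", "fy", "cx", "cy" (pixels), "cam_to_world" (4x4, takes a point from camera to world coordinates). Camera axes: x right, y down, z forward; pixel columns grow to the right and rows downward; lengths in m; the calibration is good to about 2 mm. A picture is of the moment at which its call begins: read the wrist's pose just before it. camera_info takes no time and is no camera call; for the wrist camera it gives the pose at the moment of the call.
- bot.job_done(): hands the job in, once; it reports no verdict.
Trained networks look in the newest picture that a camera, given by its name, has taken for a name from the list of things; names that differ only in an ending like _2 or _b are one class to them, and where a whole thing is asked for, a point or a joint stands for the part that bears it (a point fixed in the world has none). Each returns a list of dicts, best first, with "conf" (0 to 1); they miss things now and then, are a little off and sometimes report something else, mostly with a low value. They report only what shows in the picture. A call takes as long as a camera call. They do not tell look-alikes from the thing itself.
- bot.masks_of(camera, target): "mask" (420x560 bool, what is visible of it) and "point" ([column, row] in pixels, amid what is visible of it).
The state is a dict: "clock": time; "qpos": joint angles; "qd": joint speeds; "joint_efforts": joint torques, N m; "position": TCP position; "tool_rot": TCP orientation; "force": force on the tool from outside, world axes, zero at the start; "moment": the same for the moment, N m; "grip_width": finger opening in m.
Only numpy, scipy, OpenCV 4.12 (cv2) and the standard library are available. Lean on these libraries where they do the work, as an engineer would, in place of code of your own. Each camera call takes 0.05 s, during which the arm holds its last target.

TASK

Put the two red cases away in the sloping wooden rack, each in a slot of its own and resting on both its white rails, with its heavy end at the low end of the slope. Both ends look alike, but when a case hangs from the rocking grip at its mid-length the heavy end sinks. Leave the grey case where it is.

Things in the scene. Friction and masses are not known exactly. Their poses are not given: they have to be found in the camera images.
- case_a_mid (a point): Centre of a red closed case, 140 long (x) x 36 wide (y) x 32 high (z, up as it lies), 0.33-0.42 kg. An unseen steel cutter near one end sets the centre of mass 28-31 mm off mid-length; the heavy end is at +x or -x by chance, each time anew. To lift it: a black grip block on top at mid-length, 36 long (x), 18 wide (y), spanning 7 to 37 mm above the case's top. Held by the grip, the case tips 15 deg, heavy end down.
- case_b_mid (a point): Centre of the other red case, alike in size, look and grip; its heavy end is at +x or -x by chance. In both, the grip block rocks freely, up to 15 deg either way, on a cross pin (along y) 28 mm above this centre, 12 mm above the case's top, and springs lightly back to upright when free. So with the gripper held straight down a lifted case slants exactly as the rack's slots do.
- rack: Wooden rack, fixed, 163 (x) x 350 (y); origin: centre of underside, z up. Ridge along x at y=0; floors slope down 15 deg from it to +y and to -y. 4 empty slots: on each side one at x=-37.5 and one at +37.5, each 62 wide, dividers 18 high. Its cross rails' tops form the bed, 38.6 above table at y=+-82.5 (half-way). Lip 38 high closes the low end at y=+-165. A case lies along y, half-way along: its centre then at y=+-84, z=54.
- low_rails: The two white plastic cross rails, 10 wide, of the rack's slots nearer their low ends, one on each side of the ridge, 45 mm down-slope of half-way; fixed to the rack, same origin and axes as rack. A case lies on this rail and on a like one 45 mm up-slope of half-way. With its heavy end low it bears on the low rail with most of its weight (about 3 N), else with about 1 N.
- grey_case: Grey case of the same size and shape with the same black grip: a loose bystander to be left alone. Origin at the centre of its underside.
There are look-alikes about, which are no part of the job. Leave any green look-alike of the part that bears case_b_mid alone.

How it is judged:
At the end, for the whole second after the job is handed in: Each red case rests in its own slot, heavy end low: slant 15 +-8 deg, in line with the slot within 12 deg, centre within 20 mm of its place along the slot, 15 mm across, 10 mm in height, at rest, bearing on the low rail with over 1.7 N; the grey case moved by no more than 20 mm (angle between case_a_mid's own z axis and vertical between 0.12 and 0.4 rad and contact force between each of case_a, case_b and low_rails above 1.7 N and (x of case_a_mid in the frame of rack between -0.0525 and -0.0225 m or x of case_a_mid in the frame of rack between 0.0225 and 0.0525 m) and (y of case_a_mid in the frame of rack between 0.062 and 0.106 m or y of case_a_mid in the frame of rack between -0.106 and -0.062 m) and z of case_a_mid in the frame of rack between 0.044 and 0.064 m and angle between the y axis of each of case_a_mid, case_b_mid and the x axis of rack, either way round below 0.21 rad and linear speed of each of case_a, case_b below 0.02 m/s and angle between case_b_mid's own z axis and vertical between 0.12 and 0.4 rad and (x of case_b_mid in the frame of rack between -0.0525 and -0.0225 m or x of case_b_mid in the frame of rack between 0.0225 and 0.0525 m) and (y of case_b_mid in the frame of rack between 0.062 and 0.106 m or y of case_b_mid in the frame of rack between -0.106 and -0.062 m) and z of case_b_mid in the frame of rack between 0.044 and 0.064 m and distance of grey_case from where it was at the start of the episode below 0.02 m); the robot touches nothing.
It fails at once if the grey case is moved by more than 20 mm (distance of grey_case from where it was at the start of the episode above 0.02 m).
It also fails if it takes over 61 s, if anything falls off the work surface, if the arm or the gripper's body presses on something with over 40 N, if the wrist force passes 120 N, or if a joint passes its speed limit or range.

## Working session

There is one attempt and no reset: what is moved stays moved. The work goes in short steps, Python scripts to look and compute and a tool call to move; the robot and the scene stay as the last step left them, time stands still between calls to the robot, and variables do not carry over. Pictures are saved under pics/ and viewed, and the job is handed in when it is done.

Besides the shell and the picture viewer there is one more tool, called after ">>>" in YAML: its name, and indented under it one key for each argument. drive_tool: Moves the arm, as the interface text tells. Its arguments: {"type":"object","properties":{"series":{"type":"array","items":{"type":"array","items":{"type":"number"}}},"newtons":{"type":"number"}},"required":["series"]}

```bash
mkdir -p pics; cat > h.py <<'E'
import numpy as np, cv2
from workcell import bot
def snap(n,f):
    im=bot.grab_frame(n); cv2.imwrite('pics/'+f,im[:,:,::-1]); return im
def ray(n,px,z):
    c=bot.camera_info(n); T=np.array(c['cam_to_world'])
    d=T[:3,:3]@np.array([(px[0]-c['cx'])/c['fx'],(px[1]-c['cy'])/c['fy'],1]); o=T[:3,3]
    return o+d*(z-o[2])/d[2]
def proj(n,p):
    c=bot.camera_info(n); T=np.linalg.inv(np.array(c['cam_to_world']))
    q=T[:3,:3]@np.array(p)+T[:3,3]; return np.array([c['fx']*q[0]/q[2]+c['cx'],c['fy']*q[1]/q[2]+c['cy']])
E
python3 - <<'E'
from h import *
for n in ('scene','side','wrist'): snap(n,n+'0.png'); print(n,np.round(bot.camera_info(n)['cam_to_world'],3).tolist(),bot.camera_info(n)['fx'])
print(bot.observe())
E
```

```text
scene [[-0.572, 0.629, -0.526, 0.975], [0.82, 0.426, -0.382, 0.255], [-0.016, -0.65, -0.76, 0.695], [0.0, 0.0, 0.0, 1.0]] 402.560217120005
side [[-0.976, -0.151, 0.157, 0.428], [-0.218, 0.707, -0.672, 0.416], [-0.01, -0.69, -0.723, 0.546], [0.0, 0.0, 0.0, 1.0]] 385.7775873931441
wrist [[0.344, -0.894, -0.286, 0.288], [-0.939, -0.328, -0.104, -0.56], [-0.001, 0.305, -0.952, 0.374], [0.0, 0.0, 0.0, 1.0]] 312.7524269867593
{'clock': 0.15, 'qpos': array([ 1.14875852,  0.52185653, -0.03633615,  1.59985088,  0.02122053,
        1.02109365, -0.1127685 ]), 'qd': array([-4.84587343e-04, -2.40072632e-03,  5.44539979e-05, -2.73517092e-03,
        6.98191840e-04, -5.53418869e-05,  6.80121784e-04]), 'joint_efforts': array([ 1.75149515e-03, -9.27381635e+01,  1.98069781e+00, -3.70050108e+01,
        1.79906114e-02,  6.39144433e-03, -3.40267275e-05]), 'position': array([ 0.21528037, -0.58649927,  0.23088005]), 'tool_rot': array([-3.14077259e+00,  6.73053258e-05,  3.51874845e-01]), 'force': array([-0.78930667, -0.1147214 ,  0.23054804]), 'moment': array([-0.05567327, -0.00544287, -0.03237849]), 'grip_width': 0.085380694401281}
```

View pics/scene0.png

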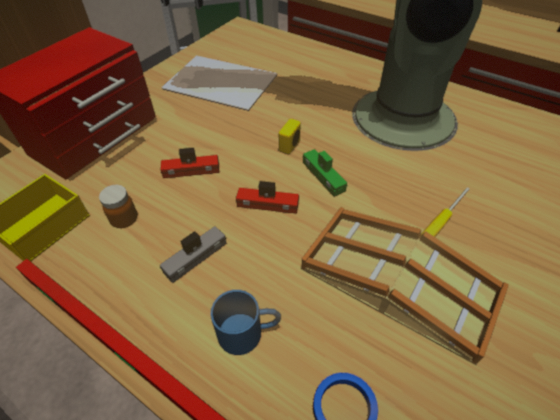

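View pics/side0.png

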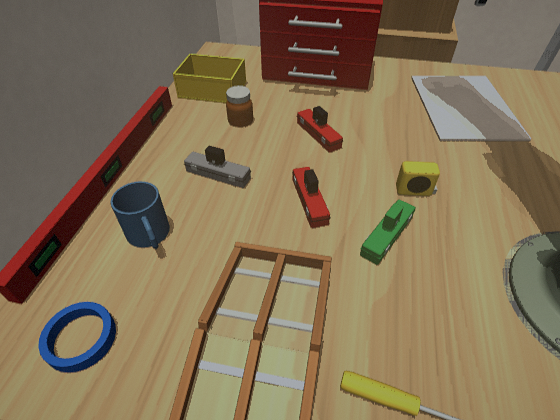

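View pics/wrist0.png

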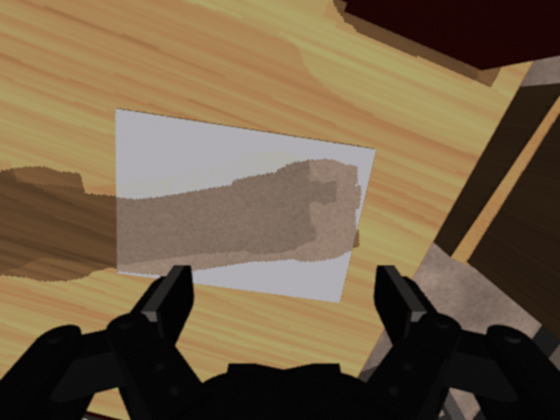

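```bash
python3 - <<'E'
from h import *
for n in ('scene','side'):
  for t in ('case_a_mid','rack','low_rails','grey_case'):
    for r in bot.masks_of(n,t):
      m=r['mask'];ys,xs=np.where(m)
      print(n,t,round(r['conf'],2),np.round(r['point']),m.sum(),(xs.min(),xs.max(),ys.min(),ys.max()) if len(xs) else '')
E
```

```text
scene case_a_mid 0.73 [266. 197.] 1364 (np.int64(235), np.int64(298), np.int64(181), np.int64(212))
scene rack 0.65 [413. 277.] 17250 (np.int64(300), np.int64(507), np.int64(207), np.int64(364))
scene low_rails 0.88 [470. 285.] 462 (np.int64(328), np.int64(479), np.int64(224), np.int64(331))
scene grey_case 0.95 [192. 252.] 1719 (np.int64(159), np.int64(225), np.int64(226), np.int64(281))
side case_a_mid 0.62 [311. 196.] 1373 (np.int64(292), np.int64(329), np.int64(167), np.int64(227))
side rack 0.65 [257. 341.] 21226 (np.int64(169), np.int64(331), np.int64(242), np.int64(419))
side grey_case 0.9 [215. 166.] 1539 (np.int64(184), np.int64(249), np.int64(146), np.int64(187))
```

```bash
python3 - <<'E'
from h import *
s=cv2.imread('pics/scene0.png');d=cv2.imread('pics/side0.png')
cv2.imwrite('pics/c1.png',cv2.resize(s[200:370,295:515],None,fx=3.5,fy=3.5,interpolation=cv2.INTER_CUBIC))
cv2.imwrite('pics/c2.png',cv2.resize(s[135:290,140:360],None,fx=3.5,fy=3.5,interpolation=cv2.INTER_CUBIC))
cv2.imwrite('pics/c3.png',cv2.resize(d[235:420,160:345],None,fx=3.2,fy=3.2,interpolation=cv2.INTER_CUBIC))
E
```

```text
(no output)
```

View pics/c1.png

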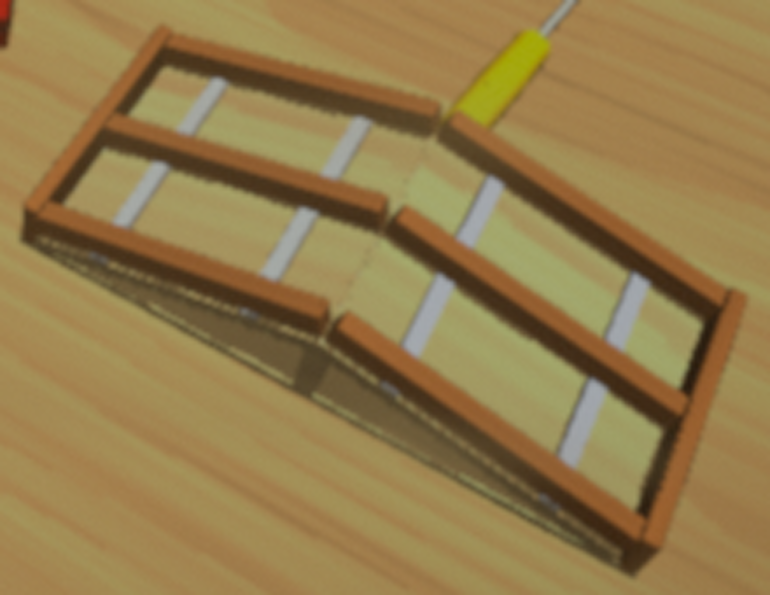

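View pics/c2.png

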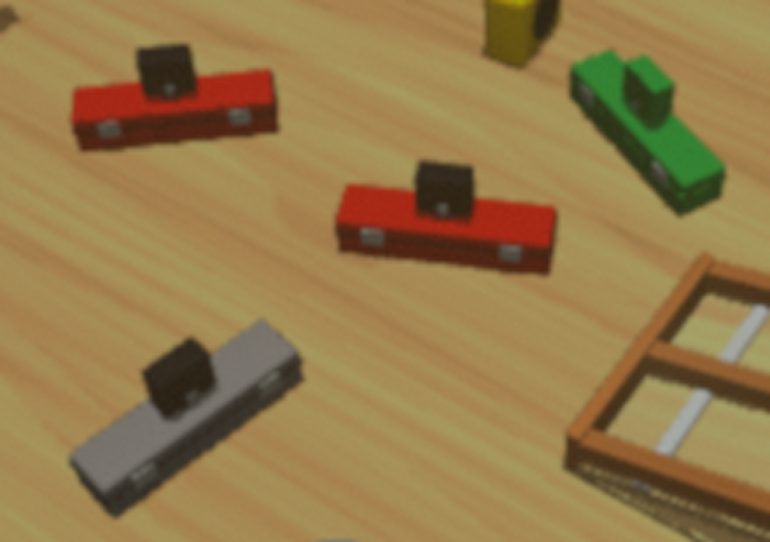

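View pics/c3.png

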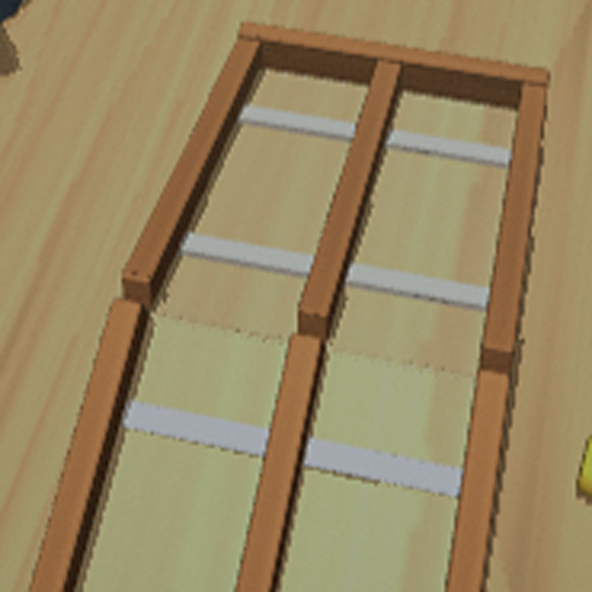

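```bash
cat > fit.py <<'E'
from h import *
from scipy.optimize import least_squares, minimize
def Rz(a): return np.array([[np.cos(a),-np.sin(a),0],[np.sin(a),np.cos(a),0],[0,0,1]])
S=lambda u,v:(295+u/3.5,200+v/3.5); D=lambda u,v:(160+u/3.2,235+v/3.2)
if __name__=='__main__':
    obs=[('scene',S(165,27)),('scene',S(25,207)),('scene',S(745,292)),('scene',S(657,550)),('side',D(240,22)),('side',D(550,69))]
    for n,p in obs: print(n,np.round(ray(n,p,.038),3))
    W=[ray(n,p,.038)[:2] for n,p in obs]
    L=[(.0815,-.175),(-.0815,-.175),(.0815,.175),(-.0815,.175)]
    # choose model assignment: scene right = +y-ish; upper in image = -x-ish
    M=[(-.0815,-.175),(.0815,-.175),(-.0815,.175),(.0815,.175),(.0815,-.175),(-.0815,-.175)]
    def f(p): 
        return np.concatenate([proj(n,Rz(p[2])@np.array([m[0],m[1],.038])+[p[0],p[1],0])-np.array(o) for (n,o),m in zip(obs,M)])
    best=None
    for a in np.arange(-3,3,.5):
        r=least_squares(f,[W[0][0],W[0][1]+.15,a])
        if best is None or r.cost<best.cost: best=r
    print(best.x,np.round(best.fun,1)); p=best.x
    for n,fn in (('scene','scene0'),('side','side0')):
        im=cv2.resize(cv2.imread(f'pics/{fn}.png'),None,fx=1.4,fy=1.4)
        for sx in (-37.5,37.5):
            for y,z in((126,27),(39,50.2),(-126,27),(-39,50.2)):
                a,b=[proj(n,Rz(p[2])@np.array([sx+e,y,z])/1000+[p[0],p[1],0])*1.4 for e in(-31,31)]
                cv2.line(im,tuple(a.astype(int)),tuple(b.astype(int)),(255,0,255),1)
        cv2.imwrite(f'pics/rf_{n}.png',im)
    # cases
    def hullpts(x,y,a): 
        return [Rz(a)@np.array([sx*.07,sy*.018,z])+[x,y,0] for sx in(-1,1) for sy in(-1,1) for z in(0,.032)]
    masks={}
    for n in('scene','side'):
        im=cv2.imread(f'pics/{n}0.png').astype(int); b,g,r=im[...,0],im[...,1],im[...,2]
        masks[n]=((r>60)&(r>2.2*g)&(r>2.2*b)).astype(np.uint8)
    seeds={'A':[(190,165),(320,130)],'B':[(267,199),(311,195)]}
    for k,(s1,s2) in seeds.items():
        H={}
        for n,s in(('scene',s1),('side',s2)):
            m=cv2.morphologyEx(masks[n],cv2.MORPH_CLOSE,np.ones((5,5)))
            nc,lab,st,ce=cv2.connectedComponentsWithStats(m)
            i=min(range(1,nc),key=lambda i:np.hypot(*(ce[i]-s)) if st[i,4]>150 else 1e9)
            ys,xs=np.where(lab==i); print(k,n,st[i])
            h=cv2.convexHull(np.stack([xs,ys],1).astype(np.int32)); c=np.zeros((420*4,560*4),np.uint8); cv2.fillPoly(c,[h*4+2],1); 
            c=cv2.dilate(c,np.ones((5,5)));H[n]=c
        def cost(p):
            t=0
            for n,c in H.items():
                q=np.array([proj(n,w) for w in hullpts(*p)])*4+2
                e=np.zeros_like(c); cv2.fillPoly(e,[cv2.convexHull(q.astype(np.float32)).astype(np.int32)],1)
                t+=1-(e&c).sum()/(e|c).sum()
            return t
        x0=ray('scene',s1,.02)[:2]; best=None
        for a in np.arange(-1.5,1.6,.4):
            r=minimize(cost,[x0[0],x0[1],a],method='Nelder-Mead',options=dict(initial_simplex=[[x0[0],x0[1],a],[x0[0]+.01,x0[1],a],[x0[0],x0[1]+.01,a],[x0[0],x0[1],a+.2]],maxiter=120))
            if best is None or r.fun<best.fun: best=r
        print(k,best.x,best.fun)
    for px in((193,252),):print('grey',ray('scene',px,.03))
E
python3 fit.py
```

```text
scene [0.43  0.036 0.038]
scene [0.591 0.036 0.038]
scene [0.423 0.379 0.038]
scene [0.587 0.382 0.038]
side [0.59  0.034 0.038]
side [0.427 0.03  0.038]
[0.50637706 0.20726582 0.01288508] [-1.5 -1.8 -1.1 -1.   1.4  0.7  1.2  0.1 -0.2 -0.5 -0.4  0.3]
A scene [161 155  57  22 694]
A side [298 109  45  34 470]Traceback (most recent call last):
  File "fit.py", line 52, in <module>
    r=minimize(cost,[x0[0],x0[1],a],method='Nelder-Mead',options=dict(initial_simplex=[[x0[0],x0[1],a],[x0[0]+.01,x0[1],a],[x0[0],x0[1]+.01,a],[x0[0],x0[1],a+.2]],maxiter=120))
    res = _minimize_neldermead(fun, x0, args, callback, bounds=bounds,
                               **options)
    fxr = func(xr)
    fx = function(np.copy(x), *(wrapper_args + args))
  File "fit.py", line 46, in cost
    q=np.array([proj(n,w) for w in hullpts(*p)])*4+2
                ~~~~^^^^^
  File "h.py", line 10, in proj
    c=bot.camera_info(n); T=np.linalg.inv(np.array(c['cam_to_world']))
ValueError: time passes only in moves, steps and waits
```

```bash
cat > h.py <<'E'
import numpy as np, cv2
from workcell import bot
def snap(n,f):
    im=bot.grab_frame(n); cv2.imwrite('pics/'+f,im[:,:,::-1]); return im
_c={}
def cam(n):
    if n not in _c: _c[n]=bot.camera_info(n)
    return _c[n]
def ray(n,px,z):
    c=cam(n); T=np.array(c['cam_to_world'])
    d=T[:3,:3]@np.array([(px[0]-c['cx'])/c['fx'],(px[1]-c['cy'])/c['fy'],1]); o=T[:3,3]
    return o+d*(z-o[2])/d[2]
def proj(n,p):
    c=cam(n); T=np.linalg.inv(np.array(c['cam_to_world']))
    q=T[:3,:3]@np.array(p)+T[:3,3]; return np.array([c['fx']*q[0]/q[2]+c['cx'],c['fy']*q[1]/q[2]+c['cy']])
E
time python3 fit.py
```

```text
scene [0.43  0.036 0.038]
scene [0.591 0.036 0.038]
scene [0.423 0.379 0.038]
scene [0.587 0.382 0.038]
side [0.59  0.034 0.038]
side [0.427 0.03  0.038]
[0.50637706 0.20726582 0.01288508] [-1.5 -1.8 -1.1 -1.   1.4  0.7  1.2  0.1 -0.2 -0.5 -0.4  0.3]
A scene [161 155  57  22 694]
A side [298 109  45  34 470]
A [ 0.50115565 -0.35089491  2.25328569] 0.4760622000109552
B scene [236 188  63  24 858]
B side [293 167  37  60 767]
B [ 0.48528262 -0.12493479 -1.16590922] 0.24936840526724013
grey [ 0.69517057 -0.15680507  0.03      ]
real	0m21.634s
user	0m21.659s
sys	0m0.409s
```

View pics/rf_scene.png

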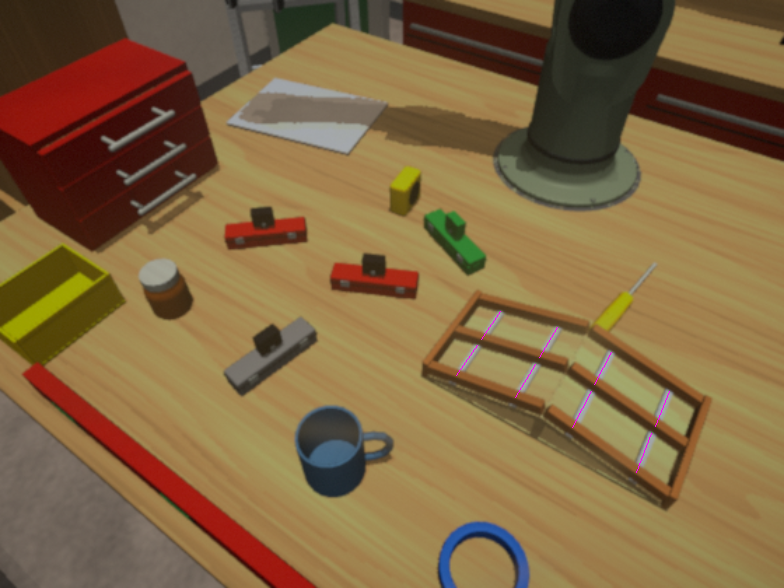

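View pics/rf_side.png

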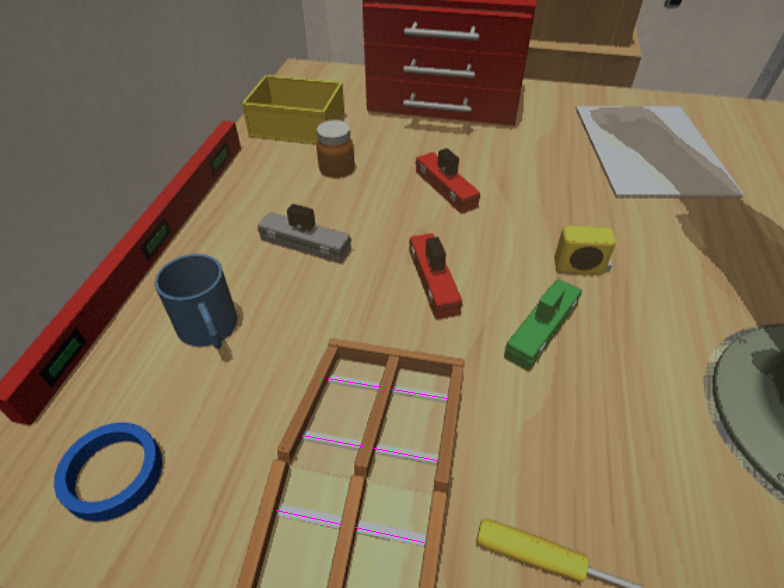

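```bash
python3 - <<'E'
from h import *
s=cv2.imread('pics/scene0.png');d=cv2.imread('pics/side0.png')
for k,c in {'A':[(73,92),(272,72),(276,102),(76,120)],'B':[(347,185),(557,207),(552,240),(338,222)],'G':[(262,320),(300,355),(110,490),(72,458)]}.items():
    w=np.array([ray('scene',(140+u/3.5,135+v/3.5),.032) for u,v in c])
    print(k,np.round(w[:,:2],3).tolist(),'mid',np.round(w.mean(0),3),[round(float(np.linalg.norm(w[i]-w[(i+1)%4])),3) for i in range(4)])
    e=(w[1]+w[2]-w[0]-w[3])/2 if k!='G' else (w[0]+w[1]-w[2]-w[3])/2
    print(' yaw',np.arctan2(e[1],e[0]),'in side',proj('side',w.mean(0)))
cv2.imwrite('pics/c4.png',cv2.resize(d[95:235,280:340],None,fx=4.2,fy=4.2,interpolation=cv2.INTER_CUBIC))
E
```

```text
A [[0.54, -0.405], [0.446, -0.302], [0.468, -0.28], [0.559, -0.382]] mid [ 0.503 -0.342  0.032] [0.139, 0.032, 0.137, 0.029]
 yaw 2.303600454783245 in side [318.06827558 125.07851028]
B [[0.504, -0.19], [0.443, -0.065], [0.469, -0.052], [0.533, -0.174]] mid [ 0.487 -0.12   0.032] [0.138, 0.029, 0.137, 0.033]
 yaw 2.037062240676647 in side [309.63310129 191.02169388]
G [[0.621, -0.162], [0.629, -0.126], [0.759, -0.153], [0.756, -0.186]] mid [ 0.691 -0.157  0.032] [0.037, 0.133, 0.033, 0.137]
 yaw 2.9518061046211748 in side [214.88430109 164.83889574]
```

View pics/c4.png

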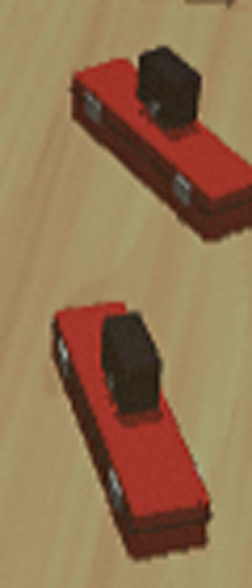

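```bash
python3 - <<'E'
from h import *
for nm,px in dict(chestbot=(70,168),chestright=(155,102),jar=(118,222),tape=(290,148),green=(324,172)).items(): print(nm,np.round(ray('scene',px,0),3))
E
```

```text
chestbot [ 0.666 -0.611  0.   ]
chestright [ 0.342 -0.642  0.   ]
jar [ 0.717 -0.371  0.   ]
tape [ 0.292 -0.19   0.   ]
green [ 0.32 -0.07  0.  ]
```

>>> drive_tool:
  series:
    - [100,0,0.03,0,0.149]
    - [100,0,0.03,0,0.149]
    - [100,0.01,0.03,0,0.149]
    - [100,0.02,0.03,0,0.149]
    - [100,0.03,0.02,0,0.149]
    - [100,0.035,0.02,0,0.149]
    - [100,0.035,0.02,0,0.149]
    - [100,0.035,0.02,0,0.149]
    - [100,0.035,0.02,0,0.149]
    - [100,0.03,0.01,0,0.149]
    - [100,0.03,0.01,0,0.149]
    - [100,0.02,0.005,0,0.149]
  newtons: 40

```text
clock: 1.75
position: [0.5013, -0.3319, 0.2331]
tool_rot: [3.139, 0.006, 2.156]
force: [-0.8, -0.0, 0.7]
grip_width: 0.0858
```

Targets: A (0.503,-0.342), ψ 2.304. Adjust and look with the wrist camera.

>>> drive_tool:
  series:
    - [100,0,-0.01,-0.03,0.148]
    - [100,0,0,0,0]

```text
clock: 1.95
position: [0.5045, -0.3402, 0.2025]
tool_rot: [3.137, 0.007, 2.311]
force: [-2.4, -0.2, -0.2]
grip_width: 0.0855
```

```bash
python3 - <<'E'
from h import *
im=snap('wrist','w1.png'); o=bot.observe(); print(o['position'],o['tool_rot'],o['qpos'])
for z in(.032,.069): print(z,proj('wrist',(.503,-.342,z)))
E
```

```text
[ 0.50581074 -0.33959518  0.20503151] [3.13567969 0.00960095 2.30639187] [ 0.87100144  0.56791073 -0.5517987   1.65966086  0.34025112  0.99971218
  0.94213941]
0.032 [279.07211677 185.00341969]
0.069 [278.76713596 194.80161956]
```

View pics/w1.png

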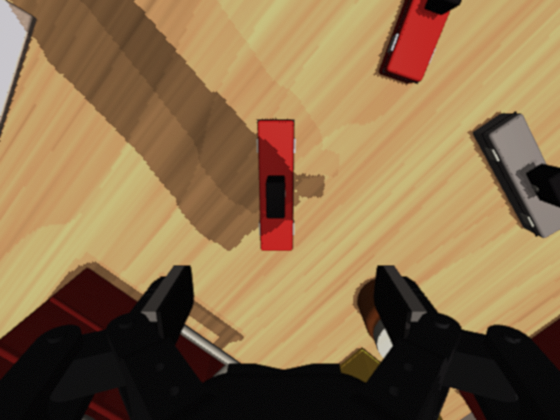

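```bash
python3 - <<'E'
from h import *
a=ray('wrist',(275.8,119.5),.032);b=ray('wrist',(277,250),.0);b2=ray('wrist',(277,248),.032)
print(a,b,b2,(a+b2)/2, np.linalg.norm(a-b2)); e=a-b2; print(np.arctan2(e[1],e[0]))
print(bot.observe()['position'])
E
```

```text
[ 0.45690674 -0.29535955  0.032     ] [ 0.56100496 -0.41085796  0.        ] [ 0.54930912 -0.39709089  0.032     ] [ 0.50310793 -0.34622522  0.032     ] 0.13743166952585661
2.3081771438129404
[ 0.50581074 -0.33959518  0.20503151]
```

>>> drive_tool:
  series:
    - [80,-0.002,-0.004,-0.04,0]
    - [80,0,0,-0.04,0]
    - [80,0,0,-0.04,0]
    - [80,0,0,-0.025,0]
    - [80,0,0,0,0]

```text
clock: 2.5
position: [0.5051, -0.3456, 0.0642]
tool_rot: [3.134, 0.019, 2.278]
force: [-0.0, 1.3, 0.6]
grip_width: 0.0685
```

>>> drive_tool:
  series:
    - [80,-0.002,0.001,-0.02,0.025]
    - [80,0,0,-0.002,0]
    - [80,0,0,0,0]

```text
clock: 2.8
position: [0.5052, -0.3462, 0.0481]
tool_rot: [3.134, 0.025, 2.294]
force: [0.1, 1.0, 0.2]
grip_width: 0.0682
```

```bash
python3 - <<'E'
from h import *
im=snap('wrist','w2.png'); o=bot.observe(); print(o['position'],o['tool_rot'],o['force'])
E
```

```text
[ 0.50517421 -0.34629116  0.04820993] [3.13370284 0.0248733  2.29391499] [ 0.65520041 -0.33812974 -0.39013206]
```

View pics/w2.png

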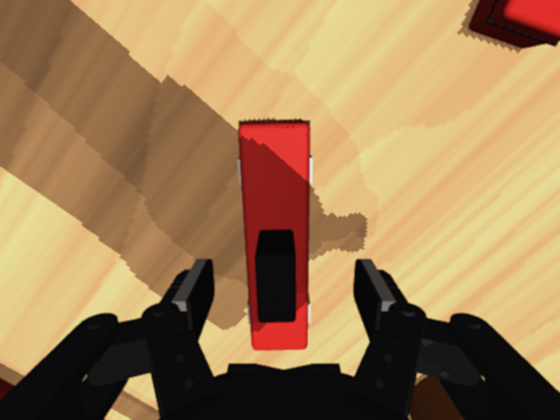

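>>> drive_tool:
  series:
    - [80,-0.002,0.001,-0.007,0]
    - [50,0,0,0,0]
    - [5,0,0,0,0]
    - [5,0,0,0,0]
    - [5,0,0,0,0]
    - [5,0,0,0,0]
    - [5,0,0,0,0]
    - [5,0,0,0,0]

```text
clock: 3.65
position: [0.5042, -0.3464, 0.0442]
tool_rot: [3.133, 0.029, 2.29]
force: [0.5, -0.8, -0.4]
grip_width: 0.017
```

Grip on an 18 mm block. Lift.

>>> drive_tool:
  series:
    - [5,0,0,0.02,0]
    - [5,0,0,0.04,0]
    - [5,0,0,0.04,0]
    - [5,0,0,0.04,0]
    - [5,0,0,0,0]
    - [5,0,0,0,0]
    - [5,0,0,0,0]

```text
clock: 4.35
position: [0.5016, -0.3443, 0.1862]
tool_rot: [3.134, 0.022, 2.291]
force: [0.2, 0.5, -3.1]
grip_width: 0.0173
```

```bash
python3 - <<'E'
from h import *
snap('wrist','w3.png');s=snap('scene','s3.png');d=snap('side','d3.png'); o=bot.observe(); print(o['position'],o['tool_rot'],o['force'],o['moment'])
u,v=proj('scene',o['position']).astype(int);u2,v2=proj('side',o['position']).astype(int)
a=lambda im,u,v:cv2.resize(im[max(v-60,0):v+60,max(u-70,0):u+70],(400,343))
A=a(s,u,v);B=a(d,u2,v2)
cv2.imwrite('pics/c5.png',np.hstack([A,B])[:,:,::-1])
E
```

```text
[ 0.50130216 -0.34418211  0.185606  ] [3.13473081 0.02085908 2.29137791] [ 0.66706288  0.38483586 -4.19279001] [0.08660512 0.0971398  0.02268969]
```

View pics/c5.png

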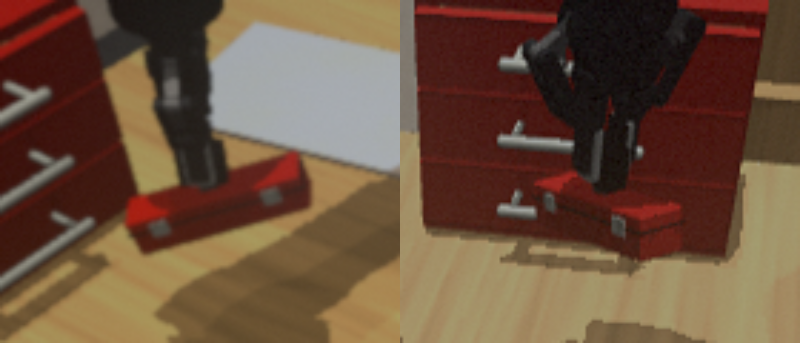

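View pics/w3.png

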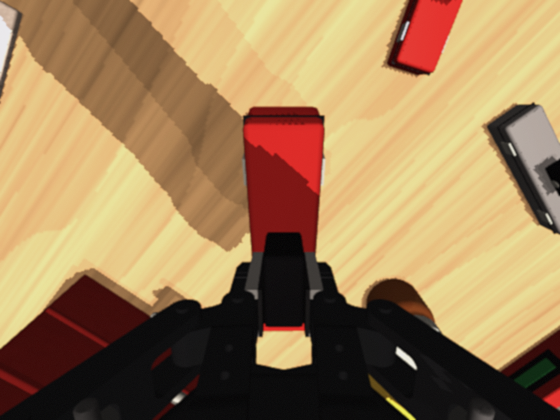

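>>> drive_tool:
  series:
    - [5,0.004,0.03,0.01,-0.05]
    - [5,0.004,0.04,0,-0.065]
    - [5,0.004,0.042,0,-0.065]
    - [5,0.004,0.042,0,-0.065]
    - [5,0.004,0.042,0,-0.065]
    - [5,0.004,0.042,0,-0.065]
    - [5,0.004,0.042,0,-0.065]
    - [5,0.004,0.042,0,-0.065]
    - [5,0.004,0.042,0,-0.065]
    - [5,0.004,0.035,0,-0.065]
    - [5,0,0.03,0,-0.05]
    - [5,0,0,0,0]

```text
clock: 5.7
position: [0.5351, 0.1022, 0.1859]
tool_rot: [-3.138, 0.011, 1.575]
force: [-0.2, -1.4, -4.1]
grip_width: 0.0172
```

>>> drive_tool:
  series:
    - [5,0.009,0.012,0,0.008]
    - [5,0,0,-0.03,0]
    - [5,0,0,-0.03,0]
    - [5,0,0,0,0]
    - [5,0,0,0,0]

```text
clock: 6.2
position: [0.5448, 0.1157, 0.1227]
tool_rot: [-3.136, 0.011, 1.588]
force: [0.3, 0.5, -4.0]
grip_width: 0.0176
```

```bash
python3 - <<'E'
from h import *
snap('wrist','w4.png');s=snap('scene','s4.png');d=snap('side','d4.png'); o=bot.observe(); print(o['position'],o['tool_rot'],o['force'],o['qpos'])
A=cv2.resize(s[190:370,300:520],(400,327));B=cv2.resize(d[200:420,160:345],(389,327)[:2])
cv2.imwrite('pics/c6.png',np.hstack([A,cv2.resize(d[200:420,110:379],(400,327))])[:,:,::-1])
E
```

```text
[0.54513942 0.11569794 0.12353645] [-3.13780887  0.01124942  1.58705886] [ 0.66470708 -0.50696123 -3.65457932] [-0.019961    0.58605967 -0.41883648  1.853148    0.33894109  0.78024099
 -0.60616487]
```

View pics/c6.png

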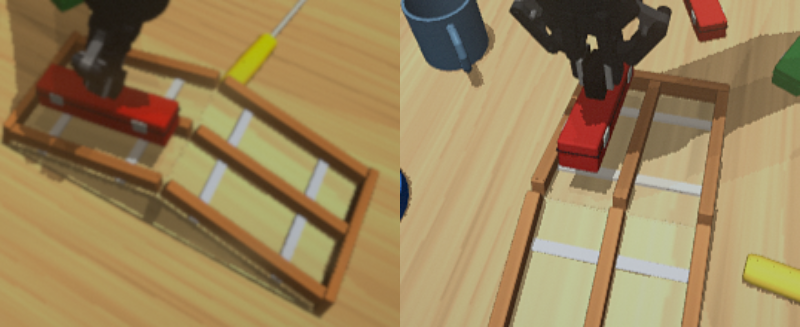

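View pics/w4.png

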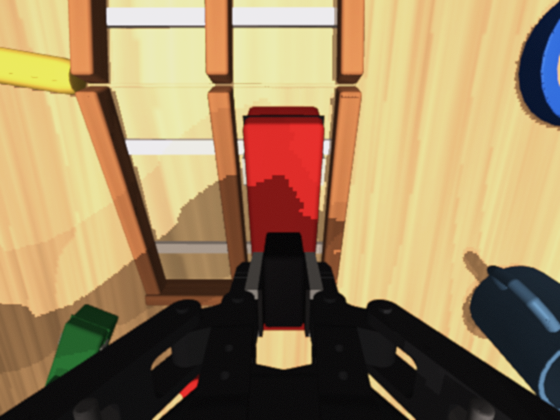

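>>> drive_tool:
  series:
    - [5,0,-0.001,-0.025,0]
    - [5,0,0,-0.01,0]
    - [5,0,0,0,0]
    - [5,0,0,0,0]

```text
clock: 6.75
position: [0.5476, 0.1147, 0.092]
tool_rot: [3.139, 0.01, 1.586]
force: [0.1, 0.6, -4.3]
grip_width: 0.0172
```

>>> drive_tool:
  series:
    - [5,-0.003,0,-0.007,0]
    - [5,0,0,-0.003,0]
    - [5,0,0,0,0]

```text
clock: 7.05
position: [0.5452, 0.115, 0.0831]
tool_rot: [3.137, 0.01, 1.586]
force: [0.8, 0.2, -3.5]
grip_width: 0.0171
```

>>> drive_tool:
  series:
    - [5,0,0,-0.003,0]
    - [5,0,0,0,0]
    - [5,0,0,0,0]

```text
clock: 7.35
position: [0.5463, 0.1147, 0.0826]
tool_rot: [3.134, 0.011, 1.585]
force: [0.6, 0.5, -4.0]
grip_width: 0.0176
```

>>> drive_tool:
  series:
    - [5,0,0,-0.005,0]
    - [5,0,0,-0.002,0]
    - [5,0,0,0,0]

```text
clock: 7.65
position: [0.547, 0.1147, 0.0805]
tool_rot: [3.131, 0.013, 1.585]
force: [-0.5, 0.0, -3.4]
grip_width: 0.017
```

>>> drive_tool:
  series:
    - [5,-0.002,0,-0.006,0]
    - [5,0,0,-0.003,0]
    - [5,0,0,0,0]

```text
clock: 7.95
position: [0.5482, 0.1151, 0.0779]
tool_rot: [3.122, 0.014, 1.584]
force: [-0.5, 0.1, -3.4]
grip_width: 0.0171
```

>>> drive_tool:
  series:
    - [5,-0.004,0,-0.005,0]
    - [5,0,0,-0.003,0]
    - [5,0,0,0,0]

```text
clock: 8.25
position: [0.5495, 0.1151, 0.0782]
tool_rot: [3.109, 0.015, 1.582]
force: [-0.3, -0.1, -5.1]
grip_width: 0.017
```

```bash
python3 - <<'E'
from h import *
s=snap('scene','s5.png');d=snap('side','d5.png'); o=bot.observe(); print(o['position'],o['tool_rot'],o['force'],o['moment'])
cv2.imwrite('pics/c7.png',np.hstack([cv2.resize(s[190:310,290:440],(400,320)),cv2.resize(d[200:340,180:355],(400,320))])[:,:,::-1])
E
```

```text
[0.550327   0.11528016 0.07764028] [3.10734172 0.01395536 1.58189364] [-1.19388092 -1.86146738 16.92743221] [-0.30315577  0.47549257  0.06325178]
```

View pics/c7.png

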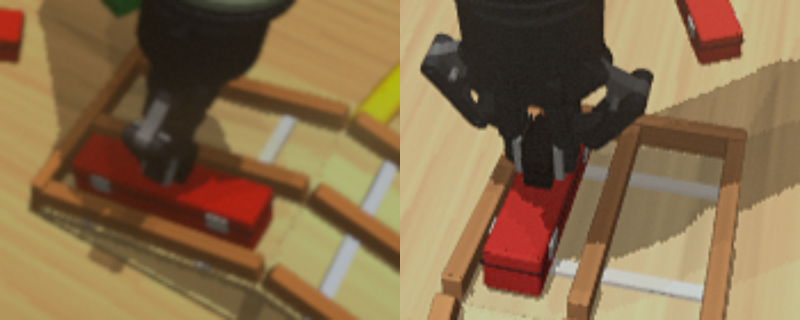

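>>> drive_tool:
  series:
    - [5,-0.003,0,0.001,0]
    - [40,0,0,0,0]
    - [50,0,0,0,0]
    - [50,0,0,0,0]

```text
clock: 8.75
position: [0.5477, 0.1155, 0.0779]
tool_rot: [3.107, 0.013, 1.582]
force: [0.3, 0.3, 0.3]
grip_width: 0.0427
```

>>> drive_tool:
  series:
    - [50,0,0,0.03,0]
    - [50,0,0,0.04,0]
    - [50,0,0,0.04,0]
    - [60,-0.01,-0.03,0.02,0.05]

```text
clock: 9.15
position: [0.5358, 0.0886, 0.2084]
tool_rot: [3.113, 0.012, 1.638]
force: [0.1, -0.7, -0.4]
grip_width: 0.0509
```

```bash
python3 - <<'E'
from h import *
s=snap('scene','s6.png');d=snap('side','d6.png');snap('wrist','w6.png'); o=bot.observe(); print(o['position'],o['tool_rot'],o['force'])
cv2.imwrite('pics/c8.png',np.hstack([cv2.resize(s[190:310,290:440],(400,320)),cv2.resize(d[200:340,180:355],(400,320))])[:,:,::-1])
E
```

```text
[0.53499205 0.08338057 0.20665313] [3.11472075 0.01535103 1.63079709] [ 1.08055947  0.75164883 -0.41190797]
```

View pics/c8.png

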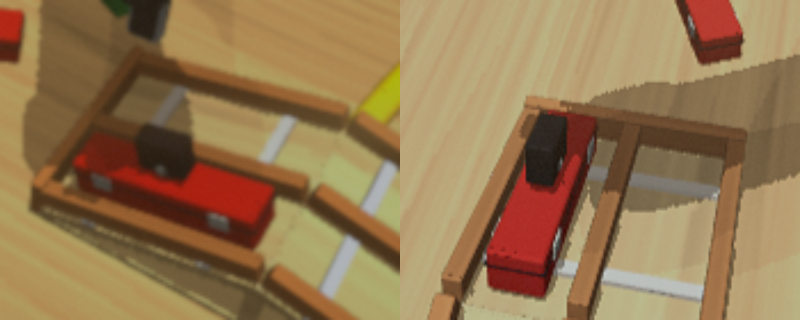

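View pics/w6.png

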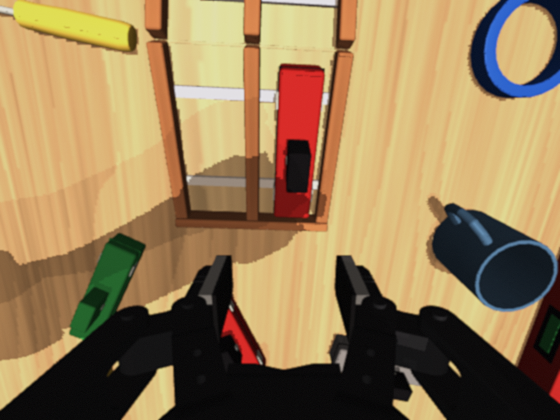

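```bash
cat > chk.py <<'E'
from fit import *
import sys
def model(p):  # rack-frame x,y,yaw offset on -y side bed
    pass
def overlay(im,n,lx,ly,side,dyaw=0,col=(255,0,255),sc=1,off=(0,0)):
    # case lying on bed at rack local lx, ly centre
    s=np.sign(ly); t=np.radians(15)
    c=np.array([lx,ly,.054-(abs(ly)-.084)*np.tan(t)])
    ax=np.array([0,s*np.cos(t),-np.sin(t)]); nz=np.array([0,s*np.sin(t),np.cos(t)]); ex=np.array([1,0,0])
    R=Rz(.0129);o=np.array([.5064,.2073,0])
    P=lambda a,b,h:((proj(n,R@(c+ax*a+ex*b+nz*h)+o)-np.array(off))*sc).astype(int)
    for h in(-.016,.016):
        cv2.polylines(im,[np.array([P(-.07,-.018,h),P(.07,-.018,h),P(.07,.018,h),P(-.07,.018,h)])],True,col,1)
E
python3 - <<'E'
from chk import *
out=[]
for n,f,off,(w,h) in(('scene','s6',(300,195),(130,105)),('side','d6',(190,220),(130,105))):
    im=cv2.imread(f'pics/{f}.png')[off[1]:off[1]+h,off[0]:off[0]+w]; im=cv2.resize(im,None,fx=3,fy=3,interpolation=cv2.INTER_CUBIC)
    overlay(im,n,.0375,-.084,0,sc=3,off=off); out.append(im)
cv2.imwrite('pics/c9.png',np.hstack(out))
E
```

```text
(no output)
```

View pics/c9.png

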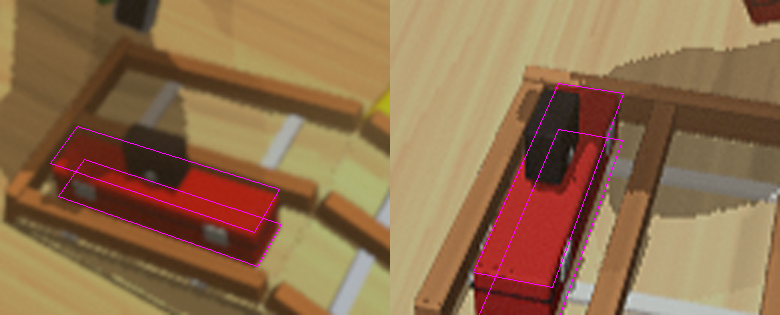

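>>> drive_tool:
  series:
    - [90,-0.01,-0.04,0,0.1]
    - [90,-0.01,-0.04,0,0.1]
    - [90,-0.01,-0.04,0,0.1]
    - [90,-0.01,-0.04,0,0.1]
    - [90,-0.008,-0.04,0,0]
    - [90,0,0,0,0]
    - [90,0,0,0,0]

```text
clock: 10.0
position: [0.484, -0.1187, 0.2016]
tool_rot: [3.117, 0.008, 2.049]
force: [0.3, 1.3, -0.2]
grip_width: 0.077
```

```bash
python3 - <<'E'
from h import *
im=snap('wrist','w7.png'); o=bot.observe(); print(o['position'],o['tool_rot'],o['qpos'])
for z in(.032,.069): print(z,proj('wrist',(.487,-.122,z)))
E
```

```text
[ 0.48396903 -0.11877412  0.20152125] [3.11781956 0.00849174 2.04874086] [ 0.55240491  0.3901806  -0.54278209  1.95723086  0.26135633  0.83766095
  0.34937554]
0.032 [281.00933908 190.05606942]
0.069 [281.65668968 200.49601333]
```

View pics/w7.png

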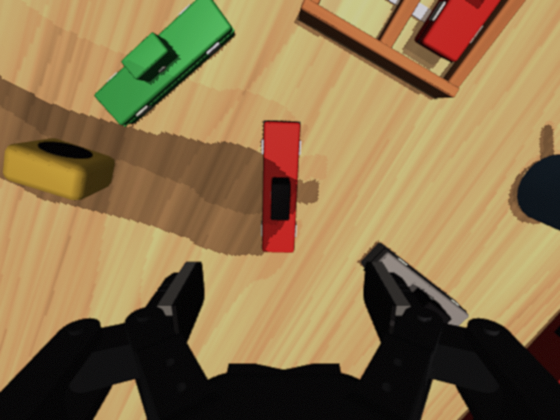

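```bash
python3 - <<'E'
from h import *
a=ray('wrist',(281.5,121.5),.032);b=ray('wrist',(279.5,249.5),.032)
print(a,b,(a+b)/2, np.linalg.norm(a-b)); e=a-b; print(np.arctan2(e[1],e[0]))
E
```

```text
[ 0.45616864 -0.06107336  0.032     ] [ 0.51643231 -0.18280055  0.032     ] [ 0.48630048 -0.12193696  0.032     ] 0.13582790037958292
2.0304934311003175
```

Centre (0.486,-0.121), yaw 2.03: shift +0.002,-0.003, turn -0.02, down.

>>> drive_tool:
  series:
    - [80,0.002,-0.003,-0.04,-0.02]
    - [80,0,0,-0.04,0]
    - [80,0,0,-0.04,0]
    - [80,0,0,-0.025,0]
    - [80,0,0,0,0]

```text
clock: 10.55
position: [0.4884, -0.1147, 0.0514]
tool_rot: [3.114, 0.008, 2.034]
force: [0.4, 0.0, 0.6]
grip_width: 0.0686
```

>>> drive_tool:
  series:
    - [80,-0.002,-0.006,-0.004,0]
    - [80,0,-0.001,-0.003,0]
    - [80,0,0,0,0]

```text
clock: 10.85
position: [0.4879, -0.1204, 0.046]
tool_rot: [3.113, 0.009, 2.037]
force: [-0.2, -1.0, 0.1]
grip_width: 0.0681
```

```bash
python3 - <<'E'
from h import *
im=snap('wrist','w8.png'); o=bot.observe(); print(o['position'],o['tool_rot'],o['force'])
E
```

```text
[ 0.48805328 -0.12046232  0.04623178] [3.1123048  0.00882739 2.03636167] [ 0.37982354 -1.1521281   0.44504916]
```

View pics/w8.png

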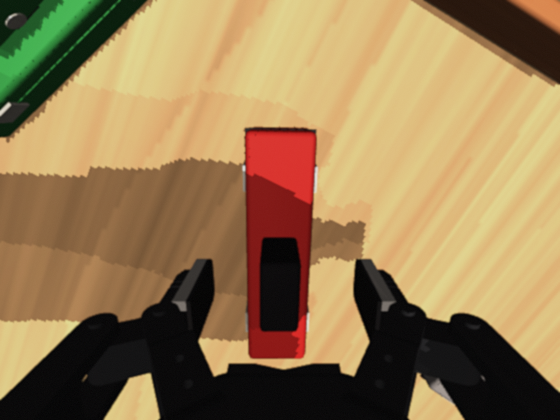

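>>> drive_tool:
  series:
    - [80,0.0,-0.003,-0.004,0]
    - [50,0,0,0,0]
    - [5,0,0,0,0]
    - [5,0,0,0,0]
    - [5,0,0,0,0]
    - [5,0,0,0,0]
    - [5,0,0,0,0]
    - [5,0,0,0,0]

```text
clock: 11.7
position: [0.489, -0.1245, 0.0439]
tool_rot: [3.11, 0.011, 2.035]
force: [-0.3, -0.4, 0.4]
grip_width: 0.0174
```

>>> drive_tool:
  series:
    - [5,0,0,0.02,0]
    - [5,0,0,0.04,0]
    - [5,0,0,0.04,0]
    - [5,0,0,0.04,0]
    - [5,0,0,0.01,0]
    - [5,0,0,0,0]
    - [5,0,0,0,0]

```text
clock: 12.4
position: [0.486, -0.1233, 0.1964]
tool_rot: [3.114, 0.007, 2.037]
force: [-1.2, -0.4, -3.8]
grip_width: 0.0171
```

```bash
python3 - <<'E'
from h import *
w=snap('wrist','w9.png');s=snap('scene','s9.png');d=snap('side','d9.png'); o=bot.observe(); print(o['position'],o['tool_rot'],o['force'],o['moment'])
u,v=proj('scene',o['position']).astype(int);u2,v2=proj('side',o['position']).astype(int)
a=lambda im,u,v:cv2.resize(im[max(v-60,0):v+60,max(u-70,0):u+70],(400,343))
cv2.imwrite('pics/c10.png',np.hstack([a(s,u,v),a(d,u2,v2)])[:,:,::-1])
E
```

```text
[ 0.4857743  -0.12304711  0.19587514] [3.11544297 0.00565402 2.03701577] [-1.2689097   0.49989534 -4.94597787] [0.03769972 0.12107748 0.02523883]
```

View pics/c10.png

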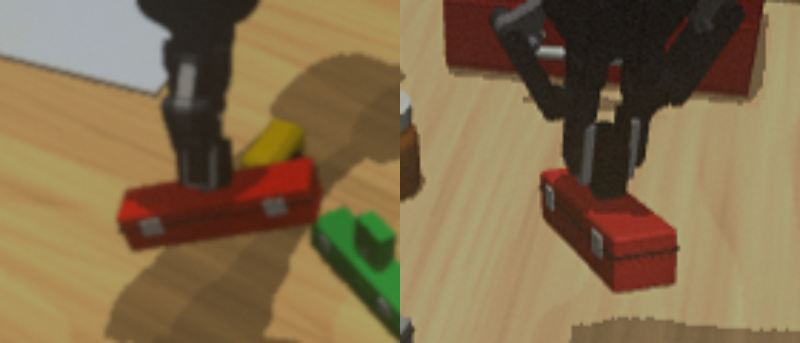

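View pics/w9.png

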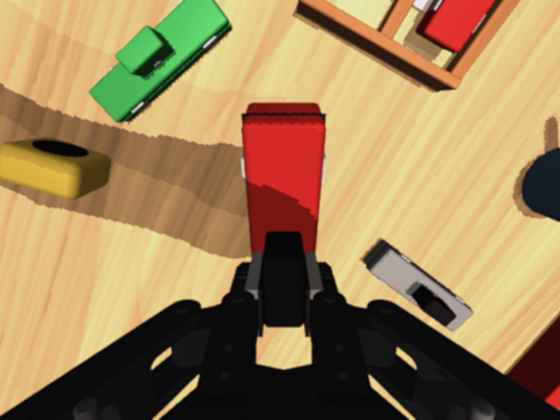

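>>> drive_tool:
  series:
    - [5,-0.003,0.03,0,-0.065]
    - [5,-0.003,0.04,0,-0.065]
    - [5,-0.003,0.04,0,-0.065]
    - [5,-0.003,0.04,0,-0.065]
    - [5,-0.003,0.035,0,-0.065]
    - [5,-0.003,0.03,0,-0.065]
    - [5,0,0.015,0,-0.063]
    - [5,0,0,0,0]
    - [5,0,0,0,0]

```text
clock: 13.45
position: [0.4617, 0.1152, 0.1864]
tool_rot: [3.129, 0.002, 1.567]
force: [-0.3, -0.2, -3.7]
grip_width: 0.0172
```

>>> drive_tool:
  series:
    - [5,0.005,-0.002,0,0.017]
    - [5,0,0,-0.03,0]
    - [5,0,0,-0.03,0]
    - [5,0,0,0,0]
    - [5,0,0,0,0]

```text
clock: 13.95
position: [0.469, 0.1079, 0.1245]
tool_rot: [3.129, 0.003, 1.586]
force: [1.0, 0.9, -3.8]
grip_width: 0.017
```

```bash
python3 - <<'E'
from h import *
w=snap('wrist','w10.png');d=snap('side','d10.png'); o=bot.observe(); print(o['position'],o['tool_rot'],o['force'])
cv2.imwrite('pics/c11.png',np.hstack([cv2.resize(w,(427,320)),cv2.resize(d[200:340,180:340],(366,320))])[:,:,::-1])
E
```

```text
[0.46917691 0.10812253 0.12505493] [3.1282601  0.00325673 1.58574319] [ 0.1808787   0.63066916 -3.93994099]
```

View pics/c11.png

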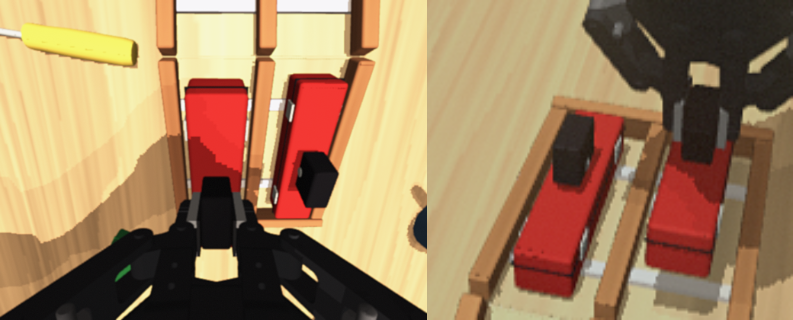

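>>> drive_tool:
  series:
    - [5,-0.001,0.004,-0.025,0]
    - [5,0,0,-0.012,0]
    - [5,0,0,0,0]
    - [5,0,0,0,0]

```text
clock: 14.45
position: [0.4709, 0.1118, 0.0912]
tool_rot: [3.122, 0.003, 1.585]
force: [-0.6, 0.3, -4.1]
grip_width: 0.0174
```

>>> drive_tool:
  series:
    - [5,-0.002,0,-0.007,0]
    - [5,0,0,-0.003,0]
    - [5,0,0,0,0]

```text
clock: 14.75
position: [0.4699, 0.1118, 0.0824]
tool_rot: [3.119, 0.002, 1.585]
force: [-0.0, -1.4, -3.0]
grip_width: 0.0175
```

>>> drive_tool:
  series:
    - [5,-0.002,0,-0.006,0]
    - [5,0,0,-0.002,0]
    - [5,0,0,0,0]

```text
clock: 15.05
position: [0.4707, 0.112, 0.0793]
tool_rot: [3.111, 0.003, 1.584]
force: [0.4, -0.2, -3.2]
grip_width: 0.0169
```

>>> drive_tool:
  series:
    - [5,-0.002,0,-0.004,0]
    - [5,0,0,0,0]
    - [5,0,0,0,0]

```text
clock: 15.35
position: [0.4725, 0.1122, 0.0794]
tool_rot: [3.102, 0.003, 1.583]
force: [-0.1, -0.6, -3.4]
grip_width: 0.0173
```

>>> drive_tool:
  series:
    - [5,-0.004,0,-0.005,0]
    - [5,0,0,0,0]

```text
clock: 15.55
position: [0.4728, 0.1123, 0.0776]
tool_rot: [3.093, 0.003, 1.582]
force: [-3.2, -1.9, -0.9]
grip_width: 0.0175
```

```bash
python3 - <<'E'
from h import *
s=snap('scene','s11.png');d=snap('side','d11.png'); o=bot.observe(); print(o['position'],o['tool_rot'],o['force'],o['qpos'])
cv2.imwrite('pics/c12.png',np.hstack([cv2.resize(s[190:310,290:440],(400,320)),cv2.resize(d[200:340,180:355],(400,320))])[:,:,::-1])
E
```

```text
[0.47310491 0.11244561 0.07745852] [3.09243540e+00 2.08969003e-03 1.58197641e+00] [ 2.0779746  -3.30435133 12.93432316] [-0.07637739  0.55313626 -0.37935785  2.10426918  0.45106444  0.51480424
 -0.7818125 ]
```

View pics/c12.png

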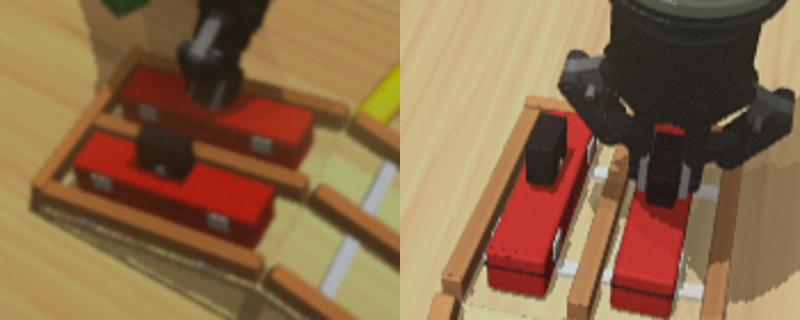

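Contact (+13 N). Release with a limited opening and lift.

>>> drive_tool:
  series:
    - [5,0,0,0.001,0]
    - [40,0,0,0,0]
    - [45,0,0,0,0]
    - [45,0,0,0,0]

```text
clock: 16.05
position: [0.473, 0.1126, 0.0782]
tool_rot: [3.092, 0.002, 1.582]
force: [-0.6, 0.9, -1.0]
grip_width: 0.0385
```

>>> drive_tool:
  series:
    - [45,0,0,0.03,0]
    - [45,0,0,0.04,0]
    - [45,0,0,0.04,0]
    - [45,-0.02,-0.03,0.03,0]
    - [45,-0.02,-0.04,0.02,0]
    - [45,-0.01,-0.03,0,0]
    - [45,0,0,0,0]

```text
clock: 16.75
position: [0.419, 0.011, 0.243]
tool_rot: [3.095, 0.002, 1.586]
force: [0.2, 1.3, -0.7]
grip_width: 0.0381
```

```bash
python3 - <<'E'
from chk import *
snap('scene','s12.png');snap('side','d12.png');snap('wrist','w12.png');o=bot.observe();print(o['position'],o['force'])
out=[]
for n,f,off,(w,h) in(('scene','s12',(300,190),(130,110)),('side','d12',(200,225),(135,110))):
    im=cv2.imread(f'pics/{f}.png')[off[1]:off[1]+h,off[0]:off[0]+w]; im=cv2.resize(im,None,fx=3,fy=3,interpolation=cv2.INTER_CUBIC)
    overlay(im,n,.0375,-.084,0,sc=3,off=off);overlay(im,n,-.0375,-.084,0,sc=3,off=off,col=(255,255,0)); out.append(im)
cv2.imwrite('pics/c13.png',np.hstack(out))
r=bot.masks_of('scene','grey_case'); print(r[0]['conf'],r[0]['point'])
E
```

```text
[0.42034461 0.01480273 0.24254887] [-0.44711829  0.38898265  0.77688614]
0.87 [193.1, 252.3]
```

View pics/c13.png

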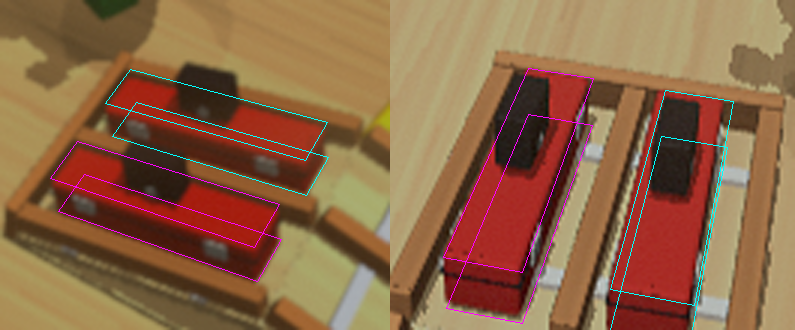

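View pics/w12.png

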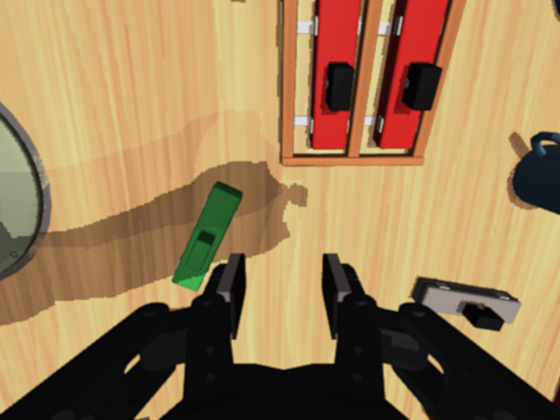

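```bash
python3 -c "
from workcell import bot
print(bot.job_done())"
```

```text
the job is handed in; nothing more can be done
None
```

Both red cases are in the rack, in the two slots on the robot-right (-y) side, and I handed the job in at about 17 s of the 61 s allowed. Case A is in the x=+37.5 slot and case B in the x=-37.5 slot.

- **Heavy ends:** When lifted, each case tipped down at its end nearer -y. The scene and wrist views agreed on both, and the side view agreed on A. I turned each case so that end lies at the low end of its slope.
- **Seating:** With the gripper withdrawn, outlines of a case at its nominal place on the bed matched both cases to within about 5 mm in the scene and side views. The largest offset is A's, about 5 mm toward +x, against the 15 mm allowed.
- **Load on the low rail:** I could not measure this directly. It is inferred from which end sank and from the seated pose.
- **Grey case and contacts:** The grey case shows at the same pixel as at the start (193, 252). The force on the tool was near zero after the gripper backed off.
- **Disagreement:** While pressing each case onto the bed, the tool rolled 2–3 degrees and drifted 3–5 mm sideways. Contact peaked at about 17 N for A and 13 N for B, below the 40 N limit.

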